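# Set the blow-off air and hold the nozzle over a painted clip

### The job

Dry the freshly painted clip on the wooden block with the bench's blow-off station. First turn the air valve's lever to half open (45 degrees from closed) and let go of it; then squeeze the nozzle head so that its lock button is pressed in, pull the sprung nozzle arm out to the 80 mm mark (the third, last long tick of the scale) and finish while holding it there with the button squeezed. Do not disturb the clip or the block.

Things in the scene. Friction and masses are not known exactly. Their poses are not given: they have to be found in the camera images.
- air_station: The blow-off station, a fixed bench unit, about 275 mm long, 154 mm wide, 155 mm high; origin on the worktop under its base plate. +x: level, the direction in which the nozzle arm pulls out (roughly away from the robot); +y to the left of that, z up. The arm runs along x at y = -45 mm, z = 135 mm; the air valve stands at x = -12, y = +50 mm.
- valve_axis (a point): Point on the vertical hinge axis of the valve lever, at the lever's mid height (135 mm over the worktop); axes as those of air_station. An index disc of 26 mm radius lies 10 mm below the lever, with a long tick each at closed, half open and open.
- lever_mid (a point): Centre of the valve lever's rubber grip: 48 mm long, 16 mm wide, 14 mm high, 54 mm from the hinge axis. Its x axis points along the lever to the hinge, z up. Free to be pinched across its width from above.
- valve_lever (a joint): Valve lever angle, rad: 0 closed (lever points to -x of the station), growing clockwise seen from above, pi/2 fully open (points to +y). Half open = 0.785. Starts nearly closed. It stays where it is left; turning takes about 0.12 N m.
- head_mid (a point): Centre of the nozzle head at the arm's end: a grey block 36 mm (x, along the arm) by 28 mm (y) by 30 mm (z), 135 mm over the worktop; axes as air_station's. Squeeze it across y. The brass nozzle leaves its far (+x) face, the arm its near face. Free for 35 mm beside and above it; the scale rail lies 28 mm below its underside, on the right.
- button_face (a point): Centre of the outer face of the lock button, 14 mm by 12 mm, in the middle of the head's left (+y) side, 6.5 mm proud of it (20.5 mm from the arm's axis) when not pressed. It moves straight into the head. The head with the button is 34.5 mm wide, 28 mm when the button is flush.
- lock_button (a joint): How far the lock button is pressed, m: 0 out, 0.0065 flush with the head. A spring pushes it out (3 N at the start, 7.5 N when flush). The catch frees the arm beyond about 0.005; let go, it springs out at once.
- boom (a joint): How far the arm is pulled out, m: 0 home (where it starts, locked), at most 0.105; it reads the scale. A spring pulls it back with 3 to 4.5 N whenever it is free; let go, it runs back to about 0.012, where the catch rests against its lip until the button is pressed again.
- mark_80 (a point): Fixed point in line with the 80 mm mark, at the height of the head's centre: head_mid must come here. The level scale rail (22 mm wide, centre line 42 mm to the right (-y) of the arm's axis) has ticks every 10 mm, long ones at 0, 40 and 80 mm; a pointer under the head stands on the first long tick when the arm is home.
- block_mid (a point): Centre of the wooden block, 40 x 85 x 34 mm, loose on the worktop in front of the nozzle (about 190 mm along x from the station's origin).
- clip_mid (a point): Centre of the small black painted clip, 19 x 46 x 13 mm, lying on the block.

How it is judged:
By the outcome, as a careful person would: the job done as asked, in the order asked, and still so for the second after the job is handed in, while the arm keeps its last pose, push and grip.
It also fails if it takes over 38 s, if anything falls off the work surface, if the arm or the gripper's body presses on something with over 40 N, if the wrist force passes 120 N, or if a joint passes its speed limit or range.

### The arm

A 6-joint arm with a two-finger parallel gripper is mounted at the origin on a cart in front of the work surface, level with it; the furniture and walls round the work are solid. World frame = base frame: x ahead of the robot, y to its left, z up, the work surface at z = 0. Lengths are in mm, angles in degrees, forces in N, time in s.
With the tool pointing down it reaches from about 300 to 775 mm from the base axis. Payload 14.6 kg.
Tool frame: the origin (TCP) lies between the finger pads; the fingertips stand bot.tips_ahead ahead of it and the grasp point (between the pads) lies 3 mm ahead of it (bot.tips_ahead is the distance from the TCP to the fingertips, in mm); z points along the fingers, y is the direction in which the jaws open and shut (so a half turn about z gives the same grasp; the last joint's range is limited). The gripper opens to 85 mm and grips with 20 to 120 N. Pads are 22 mm wide; open, the fingers measure 114 mm over their backs; the gripper's body (76 mm by 85 mm) begins 54 mm behind the grasp point. The pads swing forward as they close: fully open they stand 13 mm farther back than shut.
Start: joints at [66.773, 17.183, 87.147, -0, 75.671, -3.816], TCP at [182.793, 518.726, 253.281] pointing down, gripper open.
Joint ranges: [-173.82, 173.82], [-45.26, 126.66], [13.44, 144.39], [-59.66, 239.66], [0, 175.72], [-146.38, 146.38]. Speed limits (degrees/s): [127.2, 127.2, 147.25, 180, 180, 180].

### API

Orientations are given as a 3x3 rotation matrix whose columns are the frame's x, y, z axes.
In Python, from cell import bot gives the robot as it stands. The module is installed in compiled form; this text tells all that it offers.
- The arm moves only by the tool play_rows, never from a script. Its argument "increments" is one flat list of numbers, 6 for each row, row after row: the shift along the tool's x, y, z in m, then the turn, a rotation vector about the tool's x, y, z in rad. A call has 1 to 20 rows; each row is the pose to reach, as a shift and turn from the pose commanded when the call began, along the tool's axes at that moment; what a row does not reach only later rows make up. A row lasts 1/12 s, in which the tool goes at most 41.7 mm and 7.16 degrees, less where a joint would pass 70% of its speed; a pose out of reach is approached as far as the arm can. A call with a gripper value outside its range is refused whole. "fingers" is the finger opening in m, from 0 to 0.0854, set as the call begins (left out, the last holds). The fingers move at their own pace and stop on an object; the grip force is fixed at half the most. Time passes only in rows, so rows that repeat a pose let the fingers close. It gives the time, the measured TCP pose, the force and the opening at its end, in the units of the state.
- bot.sense(): the state, without advancing time (a new reading comes with each control period).
- bot.camera(name): name is "side" or "top"; returns (picture, depth): 480x640x3 uint8, blue, green, red; 480x640 float32, mm along the optical axis (not along the pixel's ray), 0 where there is no reading.
- bot.get_calibration(name): a dict with "fx", "fy", "cx", "cy" (pixels), "position" and "orientation" of the camera in the world. Camera axes: x right, y down, z forward; pixel columns grow to the right and rows downward; lengths in mm; the calibration is good to about 2 mm. A picture is of the moment at which its call begins. get_calibration takes no time and is no camera call.
- bot.sign_off(): hands the job in, once; it reports no verdict.
Trained networks look in the newest picture that a camera, given by its name, has taken for a name from the list of things; names that differ only in an ending like _2 or _b are one class to them, and where a whole thing is asked for, a point or a joint stands for the part that bears it (a point fixed in the world has none). Each returns a list of dicts, best first, with "p" (0 to 1); they miss things now and then, are a little off and sometimes report something else, mostly with a low value. They report only what shows in the picture. A call takes as long as a camera call.
- bot.find_in(camera, query): "centre" ([column, row] as shares, 0 to 1, of the picture: columns of its width, rows of its height, amid what is visible of it).
- bot.regions_of(camera, query): "pixels" (480x640 bool, what is visible of it) and "centre" ([column, row] as shares, 0 to 1, of the picture: columns of its width, rows of its height, amid what is visible of it).
The state is a dict: "clock": time; "joint_pos": joint angles; "qd": joint speeds; "joint_efforts": joint torques, N m; "ee_pos": TCP position; "tool_rot": TCP orientation; "ft_force": force on the tool from outside, world axes, zero at the start; "ft_torque": the same for the moment, N m; "width": finger opening in mm.
Only numpy, scipy, OpenCV 4.12 (cv2) and the standard library are available. Lean on these libraries where they do the work, as an engineer would, in place of code of your own. Each camera call takes 0.05 s, during which the arm holds its last target.

## Working session

There is one attempt and no reset: what is moved stays moved. The work goes in short steps, Python scripts to look and compute and a tool call to move; the robot and the scene stay as the last step left them, time stands still between calls to the robot, and variables do not carry over. Pictures are saved under pics/ and viewed, and the job is handed in when it is done.

Besides the shell and the picture viewer there is one more tool, called by a JSON object that holds its "method" and its "body", one argument or row to a line. play_rows: Moves the arm, as the interface text tells. Its arguments: {"type":"object","properties":{"increments":{"type":"array"},"fingers":{"type":"number"}},"required":["increments"]}

```bash
mkdir -p pics; ls; cat > h.py <<'E'
import numpy as np, cv2
from cell import bot
def save(n,f):
    im,d=bot.camera(n); cv2.imwrite('pics/'+f+'.png',im); np.save('pics/'+f+'.npy',d); return im,d
def cal(n):
    c=bot.get_calibration(n); return c,np.array(c['position']),np.array(c['orientation'])
def back(n,u,v,d):
    c,p,R=cal(n); return p+R@np.array([(u-c['cx'])/c['fx']*d,(v-c['cy'])/c['fy']*d,d])
def planez(n,u,v,z):
    c,p,R=cal(n); r=R@np.array([(u-c['cx'])/c['fx'],(v-c['cy'])/c['fy'],1]); return p+r*(z-p[2])/r[2]
def proj(n,P):
    c,p,R=cal(n); q=R.T@(np.array(P)-p); return np.array([c['fx']*q[0]/q[2]+c['cx'],c['fy']*q[1]/q[2]+c['cy']])
E
python3 - <<'E'
from h import *
np.set_printoptions(precision=3,suppress=True)
s=bot.sense(); print(s); print(bot.tips_ahead)
for n in('side','top'):
    save(n,n+'0'); print(n,bot.get_calibration(n))
    for q in('air_station','lever_mid','head_mid','button_face','block_mid','clip_mid','valve_axis'):
        try: print(q,[(np.round(np.array(r['centre'])*[640,480],1),round(r['p'],2)) for r in bot.find_in(n,q)][:3])
        except Exception as e: print(q,e)
E
```

```text
pics
{'clock': 0.0, 'joint_pos': array([66.772, 17.216, 87.18 , -0.   , 75.671, -3.817]), 'qd': array([-0.017, -0.028,  0.058, -0.015, -0.056,  0.039]), 'joint_efforts': array([ -0.001, -54.352, -36.18 ,  -0.   ,   0.004,  -0.   ]), 'ee_pos': array([182.716, 518.539, 252.719]), 'tool_rot': array([[-0.943,  0.332, -0.   ],
       [ 0.332,  0.943, -0.001],
       [ 0.   , -0.001, -1.   ]]), 'ft_force': array([-0.074, -0.893,  0.009]), 'ft_torque': array([0.05 , 0.033, 0.014]), 'width': 85.1403706850924}
22.0
side {'fx': 617.7152783918764, 'fy': 617.7152783918764, 'cx': 314.401090558451, 'cy': 246.86125711845597, 'position': array([ 174.741, -833.557,  551.193]), 'orientation': array([[ 0.831, -0.301,  0.468],
       [-0.555, -0.412,  0.722],
       [-0.025, -0.86 , -0.51 ]])}
air_station [(array([265.9, 321.1]), 0.68)]
lever_mid [(array([211.5, 247.4]), 0.64)]
head_mid [(array([308.9, 265.7]), 0.95)]
button_face [(array([281.3, 262.4]), 0.61), (array([311.6, 262.1]), 0.51), (array([269.4, 320.3]), 0.18)]
block_mid [(array([405.5, 305. ]), 0.57)]
clip_mid [(array([310.5, 265.8]), 0.63), (array([411.2, 290.1]), 0.46)]
valve_axis [(array([266.2, 319. ]), 0.84)]
top {'fx': 584.9295933138219, 'fy': 584.9295933138219, 'cx': 316.50380235810616, 'cy': 239.62869513964247, 'position': array([ 512.303, -213.67 , 1024.429]), 'orientation': array([[-0.031, -0.998,  0.058],
       [-0.999,  0.029, -0.033],
       [ 0.031, -0.059, -0.998]])}
air_station [(array([329.2, 288.1]), 0.86)]
lever_mid [(array([266.1, 313.6]), 0.78)]
head_mid [(array([334.8, 266.9]), 0.71)]
button_face [(array([325.7, 280.4]), 0.42)]
block_mid [(array([332. , 168.8]), 0.94)]
clip_mid [(array([344.6, 171.1]), 0.64), (array([267.7, 313.3]), 0.59)]
valve_axis [(array([327.7, 289.6]), 0.65)]
```

```bash
python3 - <<'E'
import cv2
a=cv2.imread('pics/top0.png')[130:390,210:430]; cv2.imwrite('pics/top0c.png',cv2.resize(a,None,fx=2.3,fy=2.3,interpolation=cv2.INTER_CUBIC))
a=cv2.imread('pics/side0.png')[180:400,150:450]; cv2.imwrite('pics/side0c.png',cv2.resize(a,None,fx=2.6,fy=2.6,interpolation=cv2.INTER_CUBIC))
E
```

```text
(no output)
```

View pics/top0c.png

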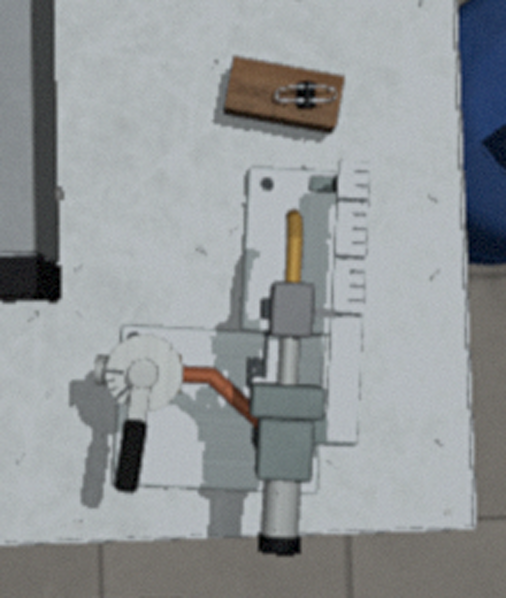

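View pics/side0c.png

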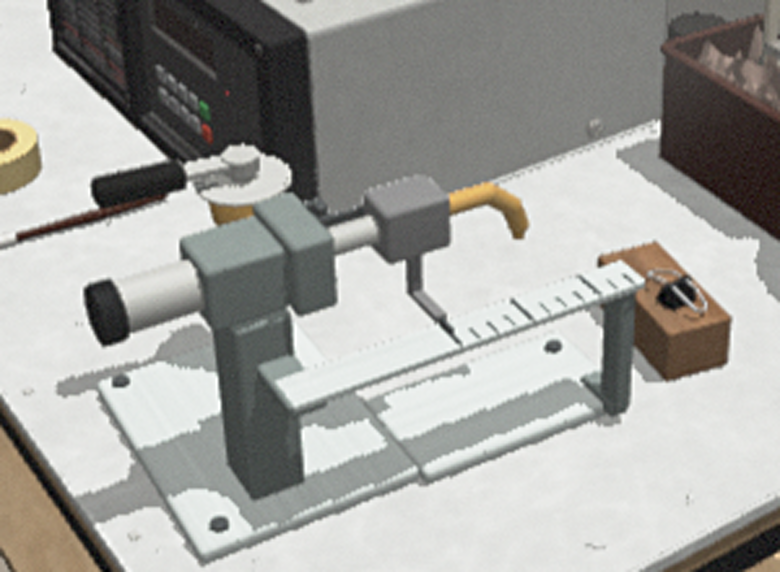

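View pics/top0.png

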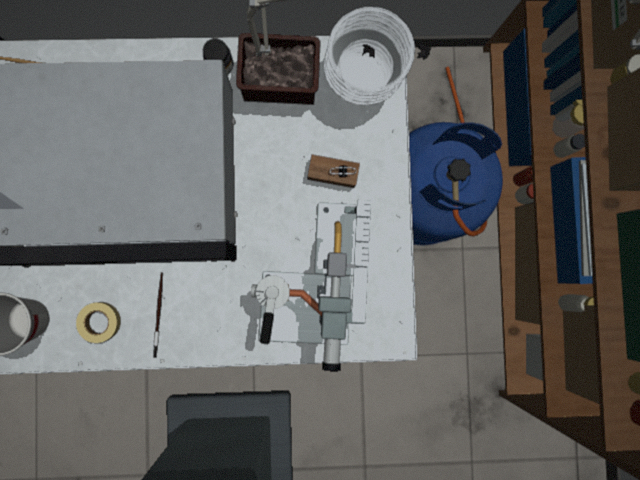

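```bash
python3 - <<'E'
from h import *
np.set_printoptions(precision=1,suppress=True)
d=np.load('pics/top0.npy'); ds=np.load('pics/side0.npy')
for nm,m in (('top',d),('side',ds)):
    for q in('lever_mid','head_mid','block_mid','clip_mid','button_face','valve_axis'):
        r=bot.regions_of(nm,q)
        for x in r[:2]:
            px=x['pixels']; v,u=np.nonzero(px&(m>0))
            if len(u)==0: continue
            P=np.array([back(nm,a,b,m[b,a]) for a,b in zip(u,v)])
            print(nm,q,round(x['p'],2),len(u),np.array(x['centre'])*[640,480],'med',np.median(P,0),'p5',np.percentile(P,5,0),'p95',np.percentile(P,95,0))
# head top / arm points by height
vv,uu=np.mgrid[130:390,210:430]
P=np.array([back('top',a,b,d[b,a]) for a,b in zip(uu.ravel(),vv.ravel())])
np.save('pics/P.npy',P)
z=d[130:390,210:430].ravel()>0
h=np.histogram(P[z,2],bins=np.arange(-10,180,10)); print(h[0],h[1])
E
```

```text
top lever_mid 0.81 561 [266.6 315.9] med [ 451.2 -167.1  140. ] p5 [ 416.2 -177.8  135.8] p95 [ 490.3 -156.7  143.5]
top head_mid 0.64 988 [335.3 262.6] med [ 524.5 -271.3  142.1] p5 [ 484.2 -285.9   97.1] p95 [ 580.  -254.3  151.5]
top block_mid 0.9 1216 [332.3 171.1] med [ 687.2 -275.2   33.6] p5 [ 666.1 -316.2   10. ] p95 [ 709.7 -240.3   37.7]
top button_face 0.58 55 [327.2 267.4] med [ 523.8 -253.   140.1] p5 [ 483.2 -257.4  137.1] p95 [ 531.8 -248.6  143.2]Traceback (most recent call last):
  File "<stdin>", line 10, in <module>
  File "h.py", line 8, in back
    c,p,R=cal(n); return p+R@np.array([(u-c['cx'])/c['fx']*d,(v-c['cy'])/c['fy']*d,d])
          ~~~^^^
  File "h.py", line 6, in cal
    c=bot.get_calibration(n); return c,np.array(c['position']),np.array(c['orientation'])
ValueError: time passes only in moves, steps and waits
```

```bash
python3 - <<'E'
s=open('h.py').read()
s=s.replace("""    c=bot.get_calibration(n); return c,""","""    if n not in _c: _c[n]=bot.get_calibration(n)
    c=_c[n]; return c,""").replace("def cal","_c={}\ndef cal")
s=s.replace("p+R@np.array([(u-c['cx'])/c['fx']*d,(v-c['cy'])/c['fy']*d,d])","p+(R@np.array([(u-c['cx'])/c['fx']*d,(v-c['cy'])/c['fy']*d,d*np.ones_like(u)])).T")
open('h.py','w').write(s)
E
cat > a.py <<'E'
from h import *
np.set_printoptions(precision=1,suppress=True)
for nm in('top','side'):
    d=np.load(f'pics/{nm}0.npy')
    vv,uu=np.mgrid[0:480,0:640]
    P=back(nm,uu.ravel().astype(float),vv.ravel().astype(float),d.ravel()); ok=d.ravel()>0
    def sel(lo,hi):
        m=ok&(P>lo).all(1)&(P<hi).all(1); return P[m]
    t=sel([600,-100,-20],[640,0,20]); print(nm,'table',np.median(t,0),len(t))
    t=sel([500,-292,142],[536,-255,160]); print('headtop',len(t),np.median(t,0),np.percentile(t,[2,98],0), cv2.minAreaRect(t[:,:2].astype(np.float32)))
    t=sel([400,-300,125],[620,-250,165]); 
    # centreline per x bin
    for x in range(380,640,10):
        b=sel([x,-310,125],[x+10,-240,170])
        if len(b)>5: print(x+5,len(b),np.percentile(b[:,1],[3,97]).round(1),b[:,1].mean().round(1),np.percentile(b[:,2],95).round(1))
    g=sel([400,-215,128],[520,-140,165]); print('lever',len(g)); 
    for x in range(400,520,8):
        b=g[(g[:,0]>x)&(g[:,0]<x+8)]
        if len(b)>5: print(x+4,len(b),np.percentile(b[:,1],[3,97]),b[:,1].mean().round(1),np.percentile(b[:,2],90).round(1))
E
python3 a.py
```

```text
top table [nan nan nan] 0
headtop 363 [ 521.6 -270.4  149.5] [[ 505.9 -284.   142.5]
 [ 535.1 -256.7  153. ]] ((517.9007568359375, -270.48101806640625), (30.075687408447266, 34.50947189331055), 88.22046661376953)
385 118 [-270.8 -247. ] -258.7 148.5
395 107 [-270.9 -248.7] -259.6 149.0
405 109 [-273.2 -249.1] -260.9 148.5
415 132 [-278.5 -247.5] -262.4 153.3
425 169 [-280.2 -245.1] -262.7 154.2
435 165 [-280.6 -245.8] -262.9 154.3
445 164 [-281.2 -246.9] -263.9 154.7
455 186 [-286.9 -247.1] -266.1 156.3
465 222 [-288.7 -242.9] -265.9 157.0
475 206 [-287.6 -243.1] -263.7 157.1
485 105 [-274.4 -240.9] -258.1 144.5
495 100 [-274.6 -242.5] -260.8 145.3
505 91 [-280.7 -253.6] -267.8 150.9
515 129 [-283.5 -255.4] -269.5 152.0
525 154 [-283.7 -251.4] -267.0 152.2
535 148 [-285.7 -254.4] -270.4 151.7
545 69 [-284.3 -260.3] -272.0 150.5
555 49 [-278.2 -269. ] -273.5 142.1
565 44 [-279.7 -269.4] -274.1 141.6
575 49 [-280.8 -271.1] -275.8 140.9
585 36 [-281.3 -271.9] -276.3 134.6
lever 591
412 32 [-166.8 -153.4] -160.7 143.4
420 62 [-168.5 -153.5] -160.6 143.5
428 55 [-170.1 -155.2] -162.5 143.
[... 1057 characters left out ...]
5
525 196 [-286.8 -261.2] -279.4 150.5
535 195 [-287.3 -261.8] -280.5 150.4
545 38 [-285.4 -263. ] -276.5 149.7
555 56 [-280.  -271.6] -277.0 140.6
565 63 [-281.2 -272.7] -278.0 140.6
575 59 [-281.8 -275. ] -279.0 139.7
585 26 [-281.8 -275.4] -279.4 131.5
lever 728
412 79 [-168.6 -154.9] -164.1 141.8
420 80 [-170.5 -156.3] -165.8 142.2
428 79 [-171.4 -159.1] -167.3 142.2
436 79 [-173.3 -159.8] -168.9 142.1
444 78 [-174.7 -159.8] -170.1 142.1
452 66 [-175.1 -162.5] -170.9 141.9
460 38 [-175.6 -162.7] -170.4 137.5
468 44 [-176.6 -162.9] -171.6 137.7
476 63 [-180.8 -166.1] -175.0 139.0
484 75 [-183.8 -166.1] -177.5 139.5
492 47 [-183.  -166.6] -176.7 139.3
  return _methods._mean(a, axis=axis, dtype=dtype,
  ret = um.true_divide(
```

```bash
cat > b.py <<'E'
from h import *
np.set_printoptions(precision=1,suppress=True)
cr=lambda u,v:(u/2.3+210,v/2.3+130)
print('hub top',planez('top',*cr(143,374),147), 'disc',planez('top',*cr(143,372),125))
print('disc left/right',planez('top',*cr(104,375),125),planez('top',*cr(184,375),125))
print('grip ends top',planez('top',*cr(133,421),142),planez('top',*cr(126,489),142))
for k,(u,v) in dict(hUL=(274,283),hUR=(312,283),hLR=(312,336),hLL=(272,334)).items(): print(k,planez('top',*cr(u,v),150))
print('ticks (z~92)',[planez('top',*cr(u,v),92) for u,v in((346,314),(346,257),(346,200))])
cs=lambda u,v:(u/2.6+150,v/2.6+180)
print('side ticks',[planez('side',*cs(u,v),92) for u,v in((460,342),(523,308),(590,285))])
print('side head top corners',[planez('side',*cs(u,v),150) for u,v in((368,188),(422,177),(447,192),(393,210))])
print('side hub',planez('side',*cs(241,152),147))
for nm in('top','side'):
    d=np.load(f'pics/{nm}0.npy'); vv,uu=np.mgrid[0:480,0:640]
    P=back(nm,uu.ravel().astype(float),vv.ravel().astype(float),d.ravel()); P=P[d.ravel()>0]
    t=P[(P[:,0]>420)&(P[:,0]<620)&(P[:,1]>-150)&(P[:,1]<100)&(P[:,2]>40)]
    t=t[(t[:,1]>-110)]
    print(nm,'box',len(t),np.percentile(t,[1,50,99],0), np.percentile(t[t[:,2]>100],[1,99],0))
E
python3 b.py
```

```text
hub top [ 486.4 -173.8  147. ] disc [ 487.1 -172.8  125. ]
disc left/right [ 485.9 -146.9  125. ] [ 484.2 -200.   125. ]
grip ends top [ 456.  -166.3  142. ] [ 412.3 -160.6  142. ]
hUL [ 542.8 -260.6  150. ]
hUR [ 542.1 -285.3  150. ]
hLR [ 507.6 -284.2  150. ]
hLL [ 509.7 -258.2  150. ]
ticks (z~92) [array([ 521.8, -313. ,   92. ]), array([ 561.4, -314.4,   92. ]), array([ 601.3, -315.8,   92. ])]
side ticks [array([ 521.2, -322.5,   92. ]), array([ 562.2, -317.7,   92. ]), array([ 601.1, -321.4,   92. ])]
side head top corners [array([ 512.1, -259.1,  150. ]), array([ 539. , -265.9,  150. ]), array([ 540.9, -284.7,  150. ]), array([ 511. , -283.2,  150. ])]
side hub [ 481.  -186.6  147. ]
top box 8073 [[ 540.5 -108.1   65.3]
 [ 580.2   -9.3  160.4]
 [ 619.2   97.8  164.4]] [[ 540.6 -107.9  121.5]
 [ 619.1   97.8  164.4]]
side box 8425 [[ 538.4 -109.4   43.5]
 [ 558.3  -54.2  129. ]
 [ 618.7   96.5  161.9]] [[ 538.4 -109.4  100.9]
 [ 618.8   96.7  162.1]]
```

```bash
cat > plan.py <<'E'
import numpy as np
from scipy.spatial.transform import Rotation as Ro
def tr(ang): # tool y world angle deg, z down
    a=np.radians(ang); y=np.array([np.cos(a),np.sin(a),0]); z=np.array([0,0,-1.]); return np.column_stack([np.cross(y,z),y,z])
def inc(p0,a0,p1,a1):
    R=tr(a0); d=R.T@(np.array(p1,float)-p0)/1000; return np.round(np.r_[d,Ro.from_matrix(R.T@tr(a1)).as_rotvec()],4)
E
python3 - <<'E'
from plan import *
p0=np.array([182.793,518.726,253.281]); a0=70.6
print(tr(a0))
t=inc(p0,a0,[434,-164.5,200],81.4); print(t)
for s in np.linspace(0,1,21)[1:]: 
    f=s*s*(3-2*s)*1; print(np.round(t*f,3).tolist())
E
```

```text
[[-0.94322266  0.33216113  0.        ]
 [ 0.33216113  0.94322266  0.        ]
 [ 0.          0.         -1.        ]]
[-0.4639 -0.561   0.0533  0.      0.     -0.1885]
[-0.003, -0.004, 0.0, 0.0, 0.0, -0.001]
[-0.013, -0.016, 0.001, 0.0, 0.0, -0.005]
[-0.028, -0.034, 0.003, 0.0, 0.0, -0.011]
[-0.048, -0.058, 0.006, 0.0, 0.0, -0.02]
[-0.072, -0.088, 0.008, 0.0, 0.0, -0.029]
[-0.1, -0.121, 0.012, 0.0, 0.0, -0.041]
[-0.131, -0.158, 0.015, 0.0, 0.0, -0.053]
[-0.163, -0.197, 0.019, 0.0, 0.0, -0.066]
[-0.197, -0.239, 0.023, 0.0, 0.0, -0.08]
[-0.232, -0.28, 0.027, 0.0, 0.0, -0.094]
[-0.267, -0.322, 0.031, 0.0, 0.0, -0.108]
[-0.301, -0.364, 0.035, 0.0, 0.0, -0.122]
[-0.333, -0.403, 0.038, 0.0, 0.0, -0.135]
[-0.364, -0.44, 0.042, 0.0, 0.0, -0.148]
[-0.391, -0.473, 0.045, 0.0, 0.0, -0.159]
[-0.416, -0.503, 0.048, 0.0, 0.0, -0.169]
[-0.436, -0.527, 0.05, 0.0, 0.0, -0.177]
[-0.451, -0.545, 0.052, 0.0, 0.0, -0.183]
[-0.461, -0.557, 0.053, 0.0, 0.0, -0.187]
[-0.464, -0.561, 0.053, 0.0, 0.0, -0.188]
```

{"method": "play_rows", "body": {
  "increments": [-0.005,-0.006,0,0,0,-0.002,-0.018,-0.022,0.002,0,0,-0.007,-0.038,-0.046,0.004,0,0,-0.015,-0.062,-0.075,0.007,0,0,-0.025,-0.088,-0.106,0.01,0,0,-0.035,-0.114,-0.138,0.013,0,0,-0.046,-0.14,-0.169,0.016,0,0,-0.057,-0.166,-0.2,0.019,0,0,-0.067,-0.192,-0.232,0.022,0,0,-0.078,-0.218,-0.264,0.025,0,0,-0.088,-0.244,-0.295,0.028,0,0,-0.099,-0.27,-0.326,0.031,0,0,-0.11,-0.296,-0.358,0.034,0,0,-0.12,-0.322,-0.39,0.037,0,0,-0.131,-0.348,-0.421,0.04,0,0,-0.141,-0.374,-0.452,0.043,0,0,-0.152,-0.4,-0.484,0.046,0,0,-0.162,-0.426,-0.515,0.049,0,0,-0.173,-0.45,-0.544,0.052,0,0,-0.183,-0.464,-0.561,0.053,0,0,-0.188],
  "fingers": 0.045
}}

```text
clock: 2.72
ee_pos: [434.0, -168.0, 199.8]
tool_rot: [[-0.988, 0.152, -0.0], [0.152, 0.988, -0.0], [0.0, -0.0, -1.0]]
ft_force: [-0.2, 0.6, -0.0]
width: 44.9
```

```bash
cat > look.py <<'E'
import sys
from h import *
np.set_printoptions(precision=2,suppress=True)
t=sys.argv[1]
for n,(v0,v1,u0,u1) in (('top',(130,390,190,450)),('side',(160,400,130,450))):
    im,d=save(n,n+t); a=im[v0:v1,u0:u1]; cv2.imwrite(f'pics/{n}{t}c.png',cv2.resize(a,None,fx=2.3,fy=2.3,interpolation=cv2.INTER_CUBIC))
s=bot.sense(); print(s['clock'],s['ee_pos'],s['ft_force'],s['width'],s['joint_pos']); print(s['tool_rot'])
E
python3 look.py 1
```

```text
2.8167 [ 433.94 -167.38  199.75] [-0.15  0.61  0.08] 45.171578946848534 [ -25.6     9.53  104.12   -0.02   66.38 -106.78]
[[-0.99  0.15 -0.  ]
 [ 0.15  0.99 -0.  ]
 [ 0.   -0.   -1.  ]]
```

View pics/side1c.png

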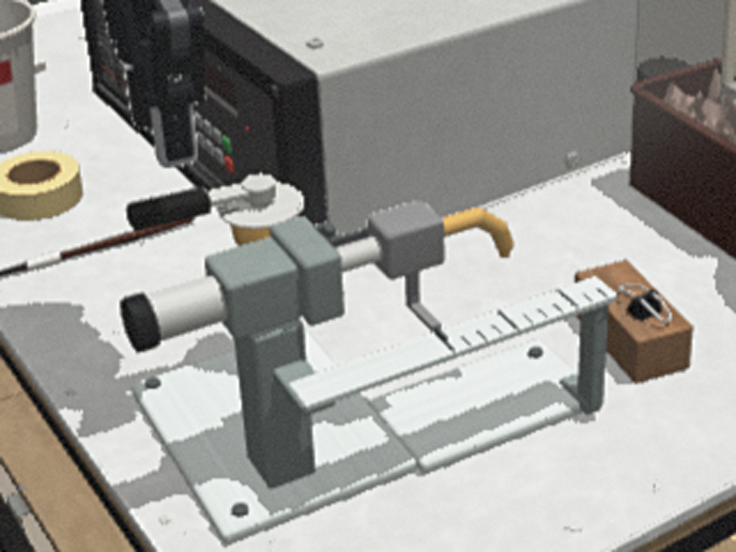

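View pics/top1c.png

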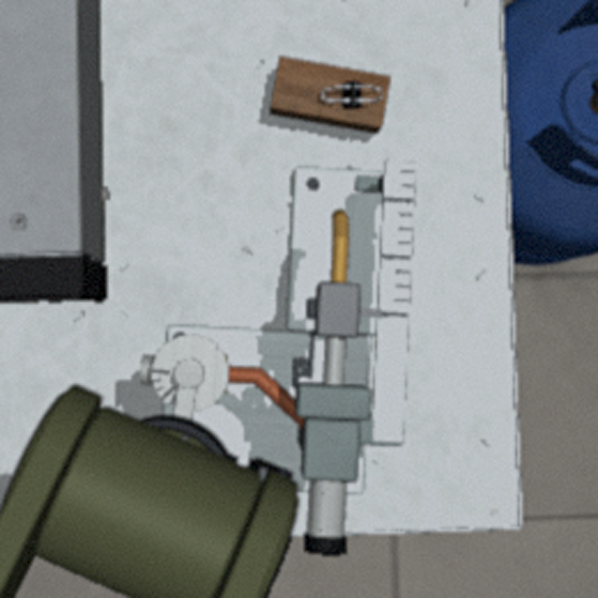

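{"method": "play_rows", "body": {
  "increments": [0,0,0,0,0,0,0,0,0,0,0,0,0,0,0.005,0,0,0,0,0,0.014,0,0,0,0,0,0.024,0,0,0,0,0,0.034,0,0,0,0,0,0.044,0,0,0,0,0,0.052,0,0,0,0,0,0.058,0,0,0,0,0,0.062,0,0,0,0,0,0.062,0,0,0,0,0,0.062,0,0,0]
}}

```text
clock: 3.82
ee_pos: [434.0, -164.7, 138.3]
tool_rot: [[-0.989, 0.15, -0.0], [0.15, 0.989, 0.0], [0.0, -0.0, -1.0]]
ft_force: [-0.7, 0.6, 0.8]
width: 44.7
```

```bash
python3 look.py 2
```

```text
3.9167 [ 434.19 -164.69  138.68] [ 0.44 -0.05  0.29] 44.91942688299035 [ -25.29   14.23  107.63    0.     58.1  -106.65]
[[-0.99  0.15  0.  ]
 [ 0.15  0.99 -0.  ]
 [-0.   -0.   -1.  ]]
```

View pics/side2c.png

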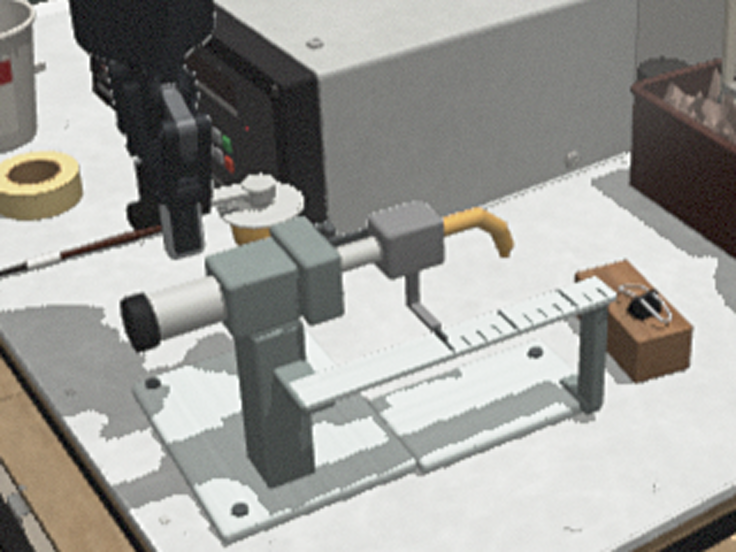

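{"method": "play_rows", "body": {
  "increments": [0,0,0,0,0,0,0,0,0,0,0,0,0,0,0,0,0,0,0,0,0,0,0,0,0,0,0,0,0,0,0,0,0,0,0,0,0,0,0,0,0,0,0,0,0,0,0,0],
  "fingers": 0.01
}}

```text
clock: 4.58
ee_pos: [434.0, -164.7, 138.6]
tool_rot: [[-0.989, 0.15, 0.0], [0.15, 0.989, -0.0], [-0.0, -0.0, -1.0]]
ft_force: [-2.0, -0.0, 6.0]
width: 14.8
```

```bash
python3 - <<'E'
from plan import *
from cell import bot
s=bot.sense(); print(s['clock'],s['ee_pos'],s['ft_force'],s['ft_torque'],s['width'])
p0=np.array([434,-164.5,138]); h=np.array([486,-173.5,138]); r=p0-h; print(np.hypot(*r[:2]),np.degrees(np.arctan2(r[1],r[0])))
for k in range(1,13):
    a=-41.5*k/12; p=h+Ro.from_euler('z',a,degrees=True).apply(r); print(inc(p0,81.4,p,81.4+a).tolist())
E
```

```text
4.5833 [ 434.03959907 -164.69326082  138.633256  ] [-2.00790551 -0.01127095  5.96435216] [ 0.07552057  0.38093271 -0.1407942 ] 14.842501176524705
52.773099207835045 170.1806993612421
[-0.0002, 0.0032, 0.0, 0.0, 0.0, 0.0604]
[-0.0005, 0.0063, 0.0, 0.0, 0.0, 0.1207]
[-0.0011, 0.0095, 0.0, 0.0, 0.0, 0.1811]
[-0.0018, 0.0126, 0.0, 0.0, 0.0, 0.2414]
[-0.0027, 0.0156, 0.0, 0.0, 0.0, 0.3018]
[-0.0038, 0.0186, 0.0, 0.0, 0.0, 0.3622]
[-0.0051, 0.0215, 0.0, 0.0, 0.0, 0.4225]
[-0.0066, 0.0244, 0.0, 0.0, 0.0, 0.4829]
[-0.0082, 0.0271, 0.0, 0.0, 0.0, 0.5432]
[-0.01, 0.0297, 0.0, 0.0, 0.0, 0.6036]
[-0.0119, 0.0323, 0.0, 0.0, 0.0, 0.664]
[-0.014, 0.0347, 0.0, 0.0, 0.0, 0.7243]
```

{"method": "play_rows", "body": {
  "increments": [-0.0002,0.0032,0,0,0,0.0604,-0.0005,0.0063,0,0,0,0.1207,-0.0011,0.0095,0,0,0,0.1811,-0.0018,0.0126,0,0,0,0.2414,-0.0027,0.0156,0,0,0,0.3018,-0.0038,0.0186,0,0,0,0.3622,-0.0038,0.0186,0,0,0,0.3622]
}}

```text
clock: 5.17
ee_pos: [440.6, -146.3, 138.6]
tool_rot: [[-0.87, 0.494, -0.0], [0.494, 0.87, 0.0], [0.0, 0.0, -1.0]]
ft_force: [-3.4, 2.5, 7.7]
width: 14.8
```

{"method": "play_rows", "body": {
  "increments": [-0.0001,0.0032,0,0,0,0.0604,-0.0005,0.0063,0,0,0,0.1207,-0.0011,0.0095,0,0,0,0.1811,-0.0018,0.0126,0,0,0,0.2414,-0.0027,0.0156,0,0,0,0.3018,-0.0038,0.0186,0,0,0,0.3622,-0.0038,0.0186,0,0,0,0.3622,-0.0038,0.0186,0,0,0,0.3622]
}}

```text
clock: 5.83
ee_pos: [453.0, -131.7, 138.6]
tool_rot: [[-0.641, 0.768, -0.0], [0.768, 0.641, 0.001], [0.001, 0.001, -1.0]]
ft_force: [-3.9, 8.7, 8.7]
width: 15.0
```

```bash
python3 look.py 3
```

```text
5.9333 [ 452.97 -131.75  138.65] [-4.42  7.54  8.33] 15.278817266909366 [-20.69  15.12 106.47   0.07  58.43 -60.6 ]
[[-0.64  0.77 -0.  ]
 [ 0.77  0.64  0.  ]
 [ 0.    0.   -1.  ]]
```

View pics/top3c.png

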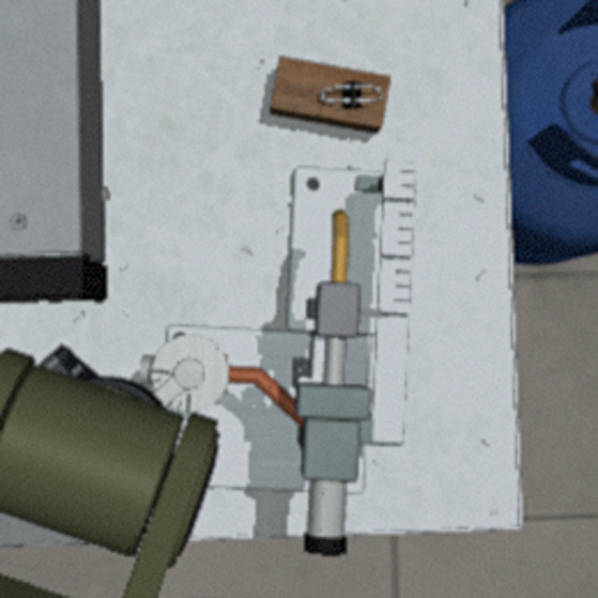

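View pics/side3c.png

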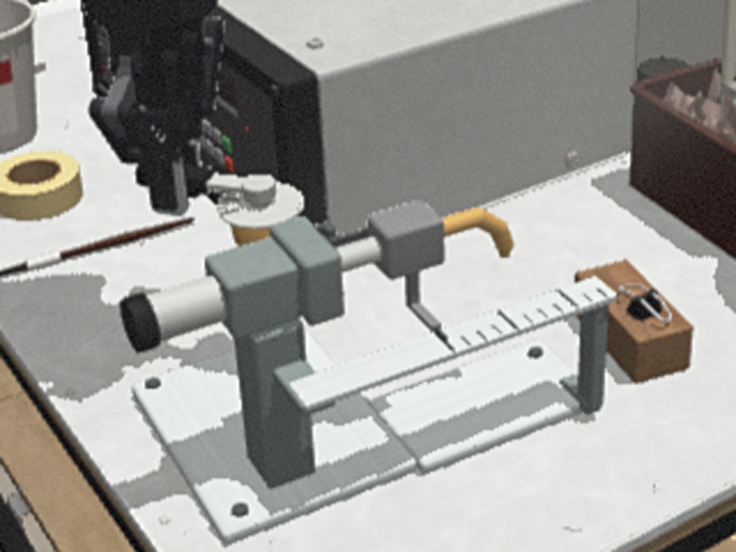

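{"method": "play_rows", "body": {
  "increments": [0,0,0,0,0,0,0,0,0,0,0,0,0,0,0,0,0,0,0,0,0,0,0,0,0,0,0,0,0,0,0,0,-0.005,0,0,0,0,0,-0.015,0,0,0,0,0,-0.03,0,0,0,0,0,-0.045,0,0,0,0,0,-0.06,0,0,0,0,0,-0.072,0,0,0,0,0,-0.075,0,0,0],
  "fingers": 0.045
}}

```text
clock: 6.93
ee_pos: [453.6, -132.7, 216.0]
tool_rot: [[-0.641, 0.768, 0.003], [0.768, 0.641, -0.001], [-0.003, 0.002, -1.0]]
ft_force: [0.6, -0.1, 0.5]
width: 44.9
```

```bash
python3 look.py 4; python3 - <<'E'
from plan import *
# commanded composition
p=np.array([182.793,518.726,253.281]);a=70.6
M=tr(a)
def ap(p,M,d): return p+M@np.array(d[:3])*1000, M@Ro.from_rotvec(d[3:]).as_matrix()
for d in ([-0.464,-0.561,0.053,0,0,-0.188],[0,0,.062,0,0,0],[-0.0038,0.0186,0,0,0,.3622],[-0.0038,0.0186,0,0,0,.3622],[0,0,-.075,0,0,0]): p,M=ap(p,M,d)
print(p,M, np.degrees(np.arctan2(M[1,1],M[0,1])))
E
```

```text
7.0333 [ 453.15 -132.51  214.14] [1.22 1.1  0.36] 45.12733367621265 [-20.75   9.4  102.2    0.    68.3  -60.6 ]
[[-0.64  0.77  0.  ]
 [ 0.77  0.64 -0.  ]
 [-0.    0.   -1.  ]]
[ 453.09002905 -132.3820005   213.281     ] [[-0.64100156  0.76753958  0.        ]
 [ 0.76753958  0.64100156  0.        ]
 [ 0.          0.         -1.        ]] 39.86654386918265
```

View pics/side4c.png

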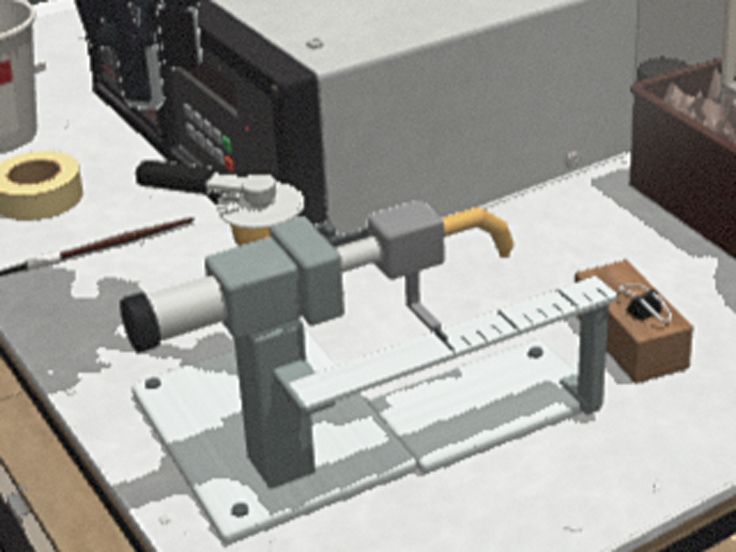

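```bash
python3 - <<'E'
from h import *
from plan import inc
np.set_printoptions(precision=2,suppress=True)
for nm in('top','side'):
    d=np.load(f'pics/{nm}0.npy'); vv,uu=np.mgrid[0:480,0:640]
    P=back(nm,uu.ravel().astype(float),vv.ravel().astype(float),d.ravel()); P=P[d.ravel()>0]
    t=P[(P[:,0]>440)&(P[:,0]<625)&(P[:,1]>-345)&(P[:,1]<-290)&(P[:,2]>84)&(P[:,2]<100)]
    xs=[];l=[];r=[]
    for x in range(440,620,10):
        b=t[(t[:,0]>x)&(t[:,0]<x+10)]
        if len(b)>15: xs.append(x+5);l.append(np.percentile(b[:,1],95));r.append(np.percentile(b[:,1],5))
    print(nm,'rail z',np.median(t[:,2]) if len(t) else 0,np.polyfit(xs,l,1),np.polyfit(xs,r,1),[np.mean(l),np.mean(r)],np.mean(xs))
    # arm tube
    for lo,hi,za in((380,412,125),(550,585,125),(415,450,140)):
        b=P[(P[:,0]>lo)&(P[:,0]<hi)&(P[:,1]>-300)&(P[:,1]<-240)&(P[:,2]>za)]
        print(lo,[np.polyfit(b[:,0],b[:,1],1)])
print(inc(np.array([453.09,-132.38,213.28]),39.87,[525.5,-272,214],84.9))
E
```

```text
top rail z 91.83079218925769 [  -0.09 -252.41] [  -0.08 -279.  ] [np.float64(-302.7334242672333), np.float64(-323.791364356656)] 530.0
380 [array([  -0.09, -224.53])]
550 [array([  -0.1 , -217.07])]
415 [array([  -0.05, -242.7 ])]
side rail z 91.6361331400297 [  -0.1  -252.27] [  -0.09 -279.66] [np.float64(-303.65074698385087), np.float64(-325.22055671627675)] 530.0
380 [array([  -0.07, -241.16])]
550 [array([  -0.09, -226.91])]
415 [array([  -0.15, -204.45])]
[-0.15 -0.03 -0.    0.    0.   -0.79]
```

```bash
python3 - <<'E'
from plan import *
print(inc(np.array([453.09,-132.38,213.28]),39.87,[525.5,-271.5,213.3],84.9).round(4).tolist())
E
```

```text
[-0.1532, -0.0336, -0.0, 0.0, 0.0, -0.7859]
```

{"method": "play_rows", "body": {
  "increments": [-0.006,-0.0013,0,0,0,-0.03,-0.02,-0.0044,0,0,0,-0.1,-0.04,-0.0088,0,0,0,-0.2,-0.06,-0.0132,0,0,0,-0.31,-0.08,-0.0175,0,0,0,-0.41,-0.1,-0.022,0,0,0,-0.51,-0.12,-0.0263,0,0,0,-0.61,-0.138,-0.0303,0,0,0,-0.71,-0.148,-0.0325,0,0,0,-0.76,-0.1532,-0.0336,0,0,0,-0.7859,-0.1532,-0.0336,0,0,0,-0.7859,-0.1532,-0.0336,0,0,0,-0.7859],
  "fingers": 0.055
}}

```text
clock: 8.03
ee_pos: [525.1, -271.4, 212.4]
tool_rot: [[-0.996, 0.09, -0.001], [0.09, 0.996, 0.001], [0.001, 0.001, -1.0]]
ft_force: [-0.9, 0.4, -0.3]
width: 55.1
```

```bash
python3 look.py 5
```

```text
8.1333 [ 525.14 -271.08  212.92] [-0.14  0.19 -0.45] 55.136310719954004 [ -30.86   24.34   82.94    0.     72.76 -115.7 ]
[[-1.    0.09 -0.  ]
 [ 0.09  1.    0.  ]
 [ 0.    0.   -1.  ]]
```

View pics/side5c.png

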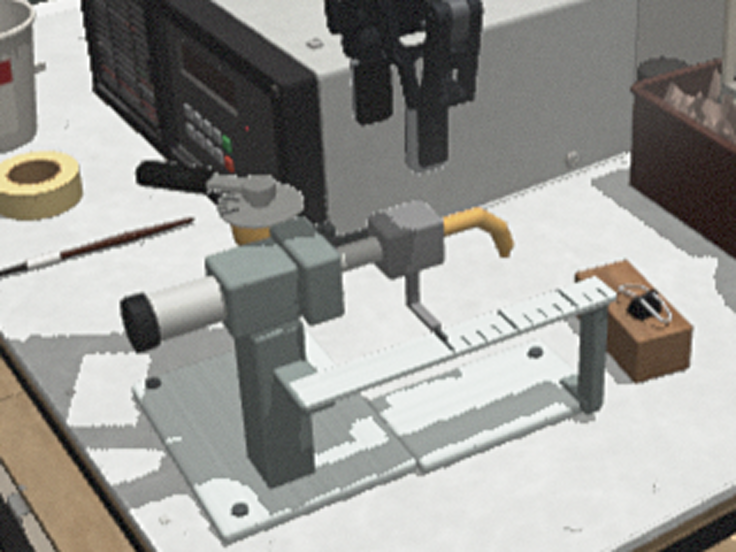

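View pics/top5c.png

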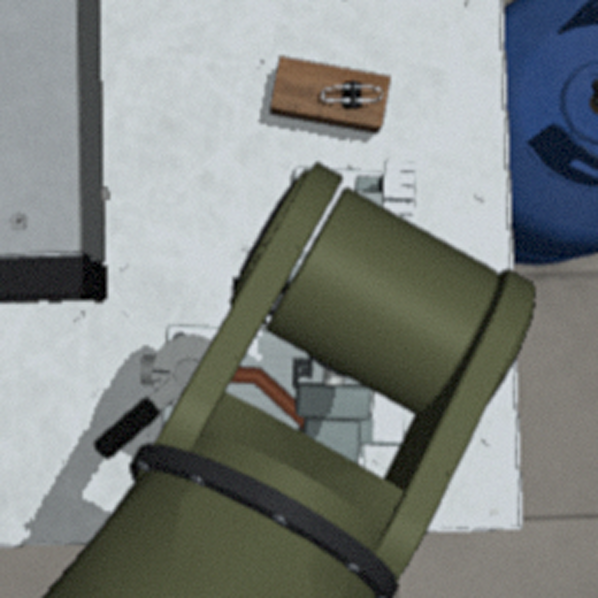

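```bash
python3 - <<'E'
from h import *
np.set_printoptions(precision=2,suppress=True)
for nm,k in(('top',0),('top',5),('side',0),('side',5),('side',4)):
    d=np.load(f'pics/{nm}{k}.npy'); im=cv2.imread(f'pics/{nm}{k}.png').max(2); vv,uu=np.mgrid[0:480,0:640]
    P=back(nm,uu.ravel().astype(float),vv.ravel().astype(float),d.ravel())
    m=(d.ravel()>0)&(im.ravel()<60)&(P[:,2]>134)&(P[:,2]<150)&(P[:,0]>400)&(P[:,0]<490)&(P[:,1]>-180)&(P[:,1]<-95)
    t=P[m][:,:2]; c=t.mean(0); w,V=np.linalg.eigh(np.cov(t.T)); v=V[:,1]; v=v*np.sign(v[1])
    ar=cv2.minAreaRect(t.astype(np.float32))
    h=np.array([486,-173.5]); e=c-h
    print(nm,k,len(t),c,'pca',np.degrees(np.arctan2(v[1],v[0])),'hinge',np.degrees(np.arctan2(e[1],e[0])),np.hypot(*e),ar)
E
```

```text
top 0 273 [ 433.96 -163.35] pca 169.52352632407738 hinge 168.9621013029241 53.02253988261288 ((434.30645751953125, -163.19252014160156), (13.679183006286621, 44.93994140625), 80.08626556396484)
top 5 293 [ 453.14 -131.5 ] pca 128.61381451990528 hinge 128.03940241875927 53.32115304162038 ((452.9136962890625, -131.3995819091797), (14.472322463989258, 46.08864212036133), 38.858646392822266)
side 0 297 [ 431.08 -168.43] pca 169.31234778936167 hinge 174.72215599500635 55.14979878688813 ((431.31976318359375, -166.79734802246094), (14.311921119689941, 45.42372512817383), 82.9145736694336)
side 5 266 [ 449.96 -136.41] pca 133.02389209374763 hinge 134.18028646411213 51.71170241707931 ((450.5575256347656, -134.61480712890625), (16.82771873474121, 44.265377044677734), 40.806541442871094)
side 4 261 [ 449.93 -136.5 ] pca 132.42773558611498 hinge 134.27173642422775 51.67443925223552 ((450.49407958984375, -134.03448486328125), (14.51445198059082, 45.47458267211914), 39.74406051635742)
```

{"method": "play_rows", "body": {
  "increments": [0,0,0.006,0,0,0,0,0,0.018,0,0,0,0,0,0.03,0,0,0,0,0,0.042,0,0,0,0,0,0.054,0,0,0,0,0,0.064,0,0,0,0,0,0.071,0,0,0,0,0,0.075,0,0,0,0,0,0.075,0,0,0,0,0,0.075,0,0,0]
}}

```text
clock: 8.97
ee_pos: [525.5, -271.6, 138.5]
tool_rot: [[-0.996, 0.089, 0.0], [0.089, 0.996, -0.0], [-0.0, -0.0, -1.0]]
ft_force: [0.3, 0.5, -0.4]
width: 54.8
```

```bash
python3 look.py 6
```

```text
9.0667 [ 525.61 -271.7   138.93] [0.75 0.57 0.67] 55.04563815697091 [ -30.88   28.87   86.83   -0.     64.23 -115.77]
[[-1.    0.09  0.  ]
 [ 0.09  1.   -0.  ]
 [-0.   -0.   -1.  ]]
```

View pics/side6c.png

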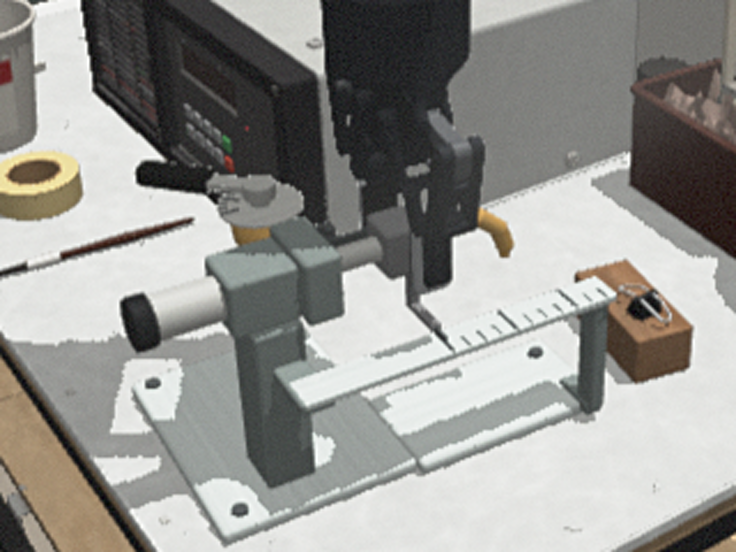

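{"method": "play_rows", "body": {
  "increments": [0,0,0,0,0,0,0,0,0,0,0,0,0,0,0,0,0,0,0,0,0,0,0,0,0,0,0,0,0,0,0,0,0,0,0,0,0,0,0,0,0,0,0,0,0,0,0,0],
  "fingers": 0.01
}}

```text
clock: 9.73
ee_pos: [525.6, -271.7, 139.0]
tool_rot: [[-0.996, 0.089, 0.001], [0.089, 0.996, -0.001], [-0.001, -0.001, -1.0]]
ft_force: [-0.7, 0.5, 5.7]
width: 27.5
```

```bash
python3 look.py 7;python3 - <<'E'
from plan import *
a=np.radians(-5.15); u=np.array([np.cos(a),np.sin(a),0]); R=tr(84.84); print(R.T@u*80)
E
```

```text
9.8333 [ 525.57 -271.69  139.06] [-1.23  0.37  6.09] 27.221391881342576 [ -30.88   28.86   86.84   -0.     64.24 -115.78]
[[-1.    0.09  0.  ]
 [ 0.09  1.   -0.  ]
 [-0.   -0.   -1.  ]]
[-7.99999988e+01  1.39626339e-02  0.00000000e+00]
```

View pics/side7c.png

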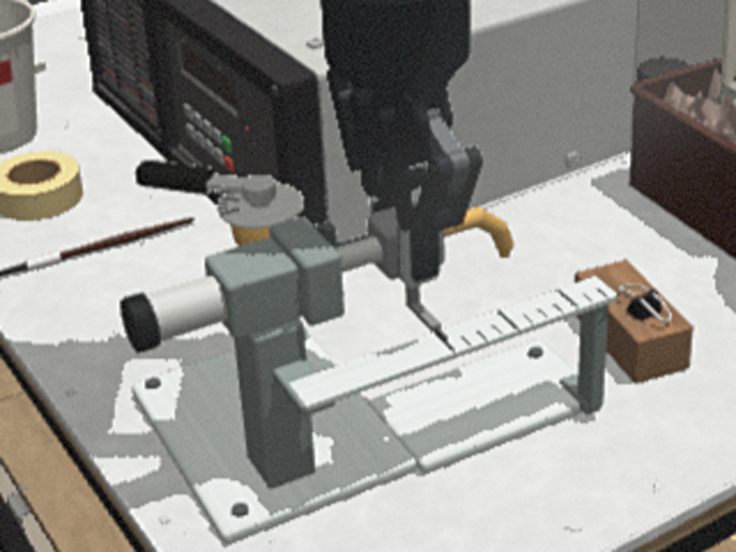

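{"method": "play_rows", "body": {
  "increments": [-0.001,0,0,0,0,0,-0.003,0,0,0,0,0,-0.006,0,0,0,0,0,-0.01,0,0,0,0,0,-0.014,0,0,0,0,0,-0.018,0,0,0,0,0,-0.02,0,0,0,0,0,-0.02,0,0,0,0,0]
}}

```text
clock: 10.5
ee_pos: [545.7, -273.4, 139.1]
tool_rot: [[-0.996, 0.089, 0.001], [0.089, 0.996, -0.0], [-0.001, -0.0, -1.0]]
ft_force: [-2.5, 1.9, 7.6]
width: 27.4
```

```bash
python3 look.py 8
```

```text
10.6 [ 545.47 -273.33  139.06] [-3.06  2.1   7.15] 27.328573643620338 [ -30.05   31.03   83.48   -0.     65.45 -114.96]
[[-1.    0.09  0.  ]
 [ 0.09  1.   -0.  ]
 [-0.   -0.   -1.  ]]
```

View pics/side8c.png

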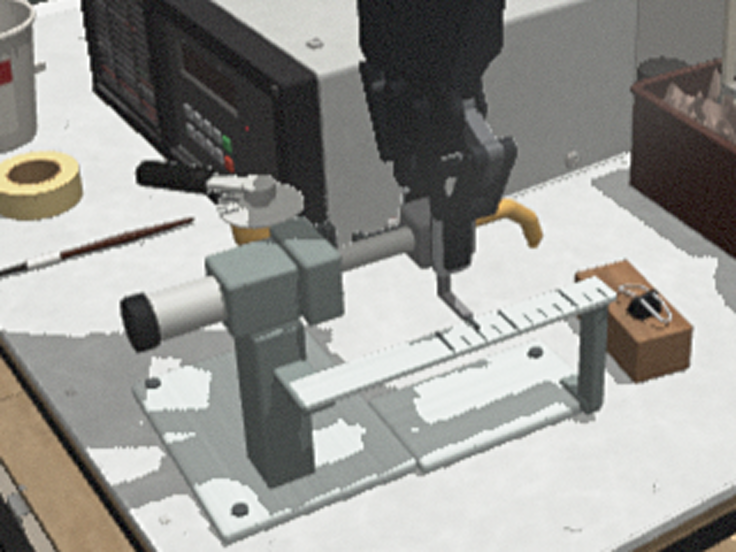

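{"method": "play_rows", "body": {
  "increments": [-0.002,0,0,0,0,0,-0.006,0,0,0,0,0,-0.011,0,0,0,0,0,-0.017,0,0,0,0,0,-0.023,0,0,0,0,0,-0.029,0,0,0,0,0,-0.035,0,0,0,0,0,-0.041,0,0,0,0,0,-0.047,0,0,0,0,0,-0.052,0,0,0,0,0,-0.056,0,0,0,0,0,-0.059,0,0,0,0,0,-0.06,0,0,0,0,0,-0.06,0,0,0,0,0,-0.06,0,0,0,0,0]
}}

```text
clock: 11.85
ee_pos: [605.2, -278.3, 139.1]
tool_rot: [[-0.996, 0.089, 0.0], [0.089, 0.996, 0.0], [-0.0, 0.0, -1.0]]
ft_force: [-2.6, 4.6, 6.2]
width: 27.0
```

```bash
python3 look.py 9; python3 -c "
import cv2
a=cv2.imread('pics/side9.png')[240:340,290:450]; cv2.imwrite('pics/side9z.png',cv2.resize(a,None,fx=5,fy=5,interpolation=cv2.INTER_CUBIC))"
```

```text
11.95 [ 605.18 -278.28  139.06] [-3.01  3.9   6.59] 27.516711987545225 [ -27.85   37.8    72.64    0.02   69.56 -112.78]
[[-1.    0.09  0.  ]
 [ 0.09  1.    0.  ]
 [-0.    0.   -1.  ]]
```

View pics/side9c.png

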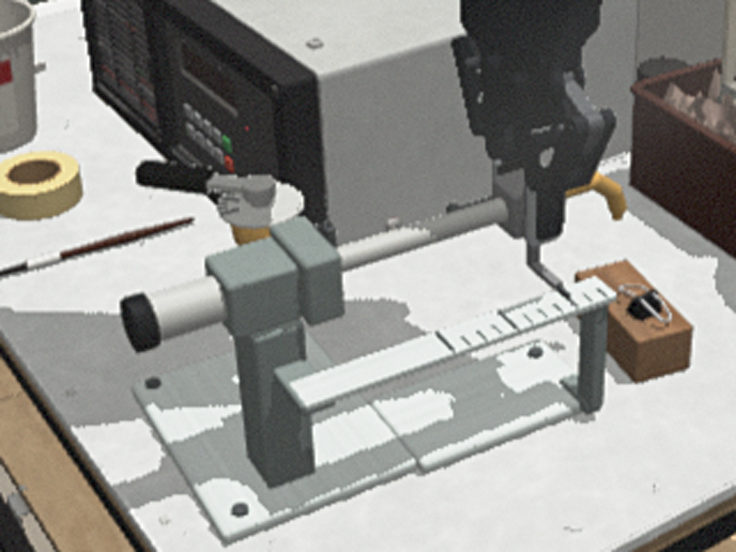

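View pics/side9z.png

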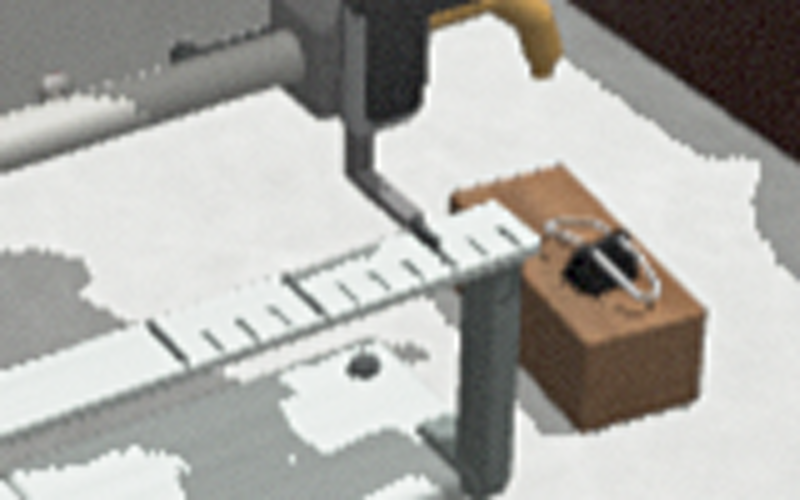

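View pics/top9c.png

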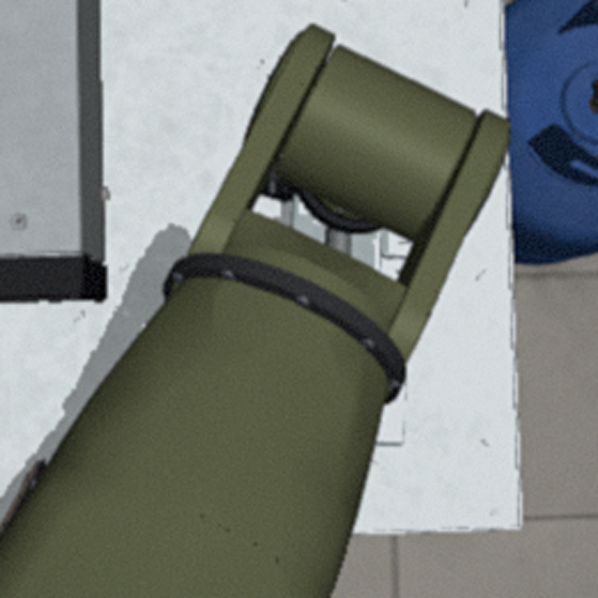

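```bash
python3 - <<'E'
from h import *
a=cv2.imread('pics/side0.png');b=cv2.imread('pics/side9.png')
print('block diff',cv2.absdiff(a,b)[295:325,400:432].mean(), cv2.absdiff(a,cv2.imread('pics/side1.png'))[295:325,400:432].mean())
s=bot.sense(); print(s['ee_pos'],s['width'],s['ft_force'])
print(bot.sign_off())
E
```

```text
block diff 2.763888888888889 2.7371527777777778
[ 605.17823898 -278.27784777  139.05611384] 27.516711987545225 [-3.00756137  3.89827495  6.58955876]
the job is handed in; nothing more can be done
None
```

I turned the valve lever to half open and let go of it. I then squeezed the nozzle head so its button went in, pulled the arm out to the 80 mm mark, and handed the job in while still holding it there. It took about 12 s of the 38 s allowed.

| Check | Last reading |
|---|---|
| Lever angle | About 45° by the gripper's angle at release and 46° by the top camera. The side camera gave about 42°; it sees less of the grip. |
| Button | Finger opening 27.5 mm on a 28 mm head, so it is pressed flush. |
| Arm position | The gripper moved 79.9 mm, and the pointer stands on the third long tick. |
| Forces | Wrist force stayed under 13 N at every reading. |
| Clip and block | Unmoved: the side picture of that area differs from the first one only by image noise. |

No check failed. I could not check the final pose from above because the arm blocks the top camera there, so the mark was confirmed from the side view and the distance moved.

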